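# Turn the hot plate's dial down to keep-warm

## Robot

A 6-joint arm with a two-finger parallel gripper is mounted at the origin on a cart in front of the work surface, level with it; the furniture and walls round the work are solid. World frame = base frame: x ahead of the robot, y to its left, z up, the work surface at z = 0. Lengths are in m, angles in rad, forces in N, time in s.
With the tool pointing down it reaches from about 0.225 to 0.875 m from the base axis. Payload 3.4 kg.
Tool frame: the origin (TCP) lies where the fingers leave the gripper's body, on its centre line; the fingertips stand 73 mm ahead of it and the grasp point (between the pads) lies 54 mm ahead of it; x points along the fingers, y is the direction in which the jaws open and shut, and the axes are right-handed (so a half turn about x gives the same grasp; the last joint's range is limited). The gripper opens to 85 mm and grips with 20 to 120 N. Pads are 22 mm wide; open, the fingers measure 114 mm over their backs; the gripper's body (76 mm by 85 mm) begins 54 mm behind the grasp point. The pads swing forward as they close: fully open they stand 13 mm farther back than shut.
Start: joints at [1.062, 0.276, 1.505, -0, 1.361, -0.121], TCP at [0.217, 0.532, 0.304] pointing down, gripper open.
Joint ranges: [-2.89, 2.89], [-0.75, 2.08], [0.22, 2.7], [-1.18, 4.32], [0.11, 2.71], [-2.7, 2.7]. Speed limits (rad/s): [2.57, 2.57, 3.14, 3.14, 3.14, 3.14].

## Interface

Orientations are given as a unit quaternion [w, x, y, z].
In Python, from rig import manip gives the robot as it stands.
- The arm moves only by the tool play_rows, never from a script. Its argument "steps" is a list of rows, each a list of 5 numbers: the closure, from 0 (fully open) to 1 (shut), then the shift along the tool's x, y, z as a fraction of full scale, then the turn about the tool's x as a fraction of full scale. In form: [[grip, tx, ty, tz, twist], ...]. A call has 1 to 20 rows; each row shifts and turns the commanded pose from where the row before left it, along the tool's axes as they then stand; what a row does not reach is not made up. Full scale, the value 1, is 0.03 m for a shift and 6 degrees for a turn. A row lasts 1/10 s, in which the tool goes at most 50 mm and 8.59 degrees, less where a joint would pass 70% of its speed; a pose out of reach is approached as far as the arm can. A call with a number of a shift or a turn outside -1 to 1 is refused whole. A call with a gripper value outside its range is refused whole. The fingers move at their own pace and stop on an object; "newtons" is the grip in N (left out, the last holds). Time passes only in rows, so rows that do not move let the fingers close. It gives the time, the measured TCP pose, the force and the opening at its end, in the units of the state.
- manip.get_state(): the state, without advancing time (a new reading comes with each control period).
- manip.get_image(name): name is "scene" or "top"; returns (picture, depth): 400x640x3 uint8, red, green, blue; 400x640 float32, m along the optical axis (not along the pixel's ray), 0 where there is no reading.
- manip.camera_model(name): a dict with "mtx" (3x3 intrinsics, pixels), "k1" (the pictures are not rectified: a ray, as slopes to the right and down, at radius r is drawn at 1 + k1 r^2 times it, then the intrinsics apply), "R" (3x3) and "t" (3): a world point X has camera coordinates R X + t. Camera axes: x right, y down, z forward; pixel columns grow to the right and rows downward; lengths in m; the calibration is good to about 2 mm. A picture is of the moment at which its call begins. camera_model takes no time and is no camera call.
- manip.sign_off(): hands the job in, once; it reports no verdict.
Trained networks look in the newest picture that a camera, given by its name, has taken for a name from the list of things; names that differ only in an ending like _2 or _b are one class to them, and where a whole thing is asked for, a point or a joint stands for the part that bears it (a point fixed in the world has none). Each returns a list of dicts, best first, with "conf" (0 to 1); they miss things now and then, are a little off and sometimes report something else, mostly with a low value. They report only what shows in the picture. A call takes as long as a camera call.
- manip.regions_of(camera, query): "mask" (400x640 bool, what is visible of it).
- manip.mark_of(camera, query): "location" ([x, y, z] in m, in the coordinates of the camera as it stood for that picture, good to about 4 mm: a listed point, or the origin of a listed thing).
The state is a dict: "clock": time; "qpos": joint angles; "qd": joint speeds; "effort": joint torques, N m; "position": TCP position; "ee_rot": TCP orientation; "contact_force": force on the tool from outside, world axes, zero at the start; "moment": the same for the moment, N m; "width": finger opening in m.
Only numpy, scipy, OpenCV 4.12 (cv2) and the standard library are available. Lean on these libraries where they do the work, as an engineer would, in place of code of your own. Each camera call takes 0.05 s, during which the arm holds its last target.

## Task

The hot plate has been left on high: turn its big black knurled dial down, anticlockwise as seen from above, click by click until it clicks in with its white pointer at the green keep-warm mark, then let go. Do it by fingertip friction alone, without pinching anything, and leave the pan, the wooden spoon, the carrot half and the jar where they are.

Things in the scene. Friction and masses are not known exactly. Their poses are not given: they have to be found in the camera images.
- hot_plate: white portable hot plate, fixed on the table, 320 (x) x 260 (y) x 50 mm high; origin at the centre of its underside, x points from the dial to the heating disc, z up. Flat top (panel) at 50 mm. Dark heating disc, radius 78 mm, top at 58 mm, centred at x = +70 mm; the dial's upright axis is at x = -85 mm, y = 0
- dial_top (a point): centre of the flat top of the black dial, on its axis; turns with it, z up. Captive disc of diameter 96 mm, 18 mm high, finely knurled rim; underside 6 mm above the panel, top 74 mm above the table. It sits on a spring: pressed down it starts to sink at about 1 N, 2 N/mm, stop at 4 mm (9 N), and rises when let go; pressed or not, it turns in the same way
- dial (a joint): angle of the dial in rad, growing clockwise seen from above. Detents every 30 degrees (0.524 rad): 0 off (black mark), 0.524 (small red dot), 1.047 keep-warm (green), 1.571, 2.094, 2.618 (red dots that grow with the heat). Starts in one of the last three (rarely, balanced between two). Let go within 12 degrees of a detent, it springs into it. Stops at -0.1 and 2.72
- pointer_tip (a point): outer end of the white pointer line on the dial's top, 47 mm from the axis; seen from above it stands 75 degrees anticlockwise of the hot plate's -x at joint 0, and 15 degrees at the green mark. Turning over a click takes about 0.06 N m; the top is rubbery: a fingertip pressed on the dial's top 30 mm off the axis with 5 to 9 N and swept round the axis drags the dial along
- keep_warm_mark (a point): green dot of diameter 13 mm on the panel, 58.5 mm from the dial's axis, on the side away from the heating disc, 50 mm above the table
- pan_rim (a point): bystander: centre of the mouth of the shallow aluminium pan, radius 72 mm, 42 mm high, with two small side handles, that stands loose on the heating disc; its rim is 100 mm above the table
- wooden_spoon: bystander: loose brown wooden spoon, 315 x 45 x 15 mm, long along its x; origin at the centre of its underside
- carrot_half: bystander: loose orange carrot half, 45 x 45 x 42 mm; origin at the centre of its underside
- glass_jar: bystander: loose clear jar with a green lid, diameter 69 mm, 84 mm high; origin at the centre of its underside

How it is judged:
On the way, in this order (a step that is already met when the one before it is completed fails the run):
1. the fingers bear on the dial while it still stands above keep-warm (contact force between the fingers and dial above 0.5 N and value of joint dial above 1.25664 rad), for 0.1 s.
2. the dial is clicked in at keep-warm (value of joint dial between 0.927198 and 1.1672 rad), for 0.2 s.
At the end, for the whole second after the job is handed in: the dial rests in the keep-warm detent (joint within 0.12 rad of 1.047); pan, spoon, carrot half and jar are within 20 mm of where they stood (all of step 2 and velocity of joint dial between -0.05 and 0.05 rad/s and distance of each of pan_rim, wooden_spoon, carrot_half, glass_jar from where it was at the start of the episode below 0.02 m); the robot touches nothing.
It fails at once if the pan is moved by more than 20 mm or lifted (distance of pan_rim from where it was at the start of the episode above 0.02 m).
It fails at once if the wooden spoon is moved by more than 20 mm or lifted (distance of wooden_spoon from where it was at the start of the episode above 0.02 m).
It fails at once if the carrot half is moved by more than 20 mm or lifted (distance of carrot_half from where it was at the start of the episode above 0.02 m).
It fails at once if the jar is moved by more than 20 mm or lifted (distance of glass_jar from where it was at the start of the episode above 0.02 m).
It also fails if it takes over 58 s, if anything falls off the work surface, if the arm or the gripper's body presses on something with over 40 N, if the wrist force passes 120 N, or if a joint passes its speed limit or range.

## Working session

There is one attempt and no reset: what is moved stays moved. The work goes in short steps, Python scripts to look and compute and a tool call to move; the robot and the scene stay as the last step left them, time stands still between calls to the robot, and variables do not carry over. Pictures are saved under pics/ and viewed, and the job is handed in when it is done.

Besides the shell and the picture viewer there is one more tool, called as a command line: name --pt "numbers of a row" for each row, then --argument value for the rest. play_rows: Moves the arm, as the interface text tells. Its arguments: {"type":"object","properties":{"steps":{"type":"array","items":{"type":"array","items":{"type":"number"}}},"newtons":{"type":"number"}},"required":["steps"]}

```bash
mkdir -p pics
cat > h.py <<'E'
import numpy as np, cv2
from rig import manip
def w(cam,p):
    m=manip.camera_model(cam); return np.array(m["R"]).T@(np.array(p)-np.array(m["t"]))
def px(cam,X):
    m=manip.camera_model(cam); c=np.array(m["R"])@np.array(X)+np.array(m["t"]); s=c[:2]/c[2]
    s=s*(1+m["k1"]*(s@s)); K=np.array(m["mtx"]); return K[:2,:2]@s+K[:2,2]
E
python3 - <<'E'
from h import *
s=manip.get_state(); print(s)
for c in ["scene","top"]:
    im,d=manip.get_image(c); cv2.imwrite(f"pics/{c}0.png",im[:,:,::-1])
    for q in ["hot_plate","dial_top","pointer_tip","keep_warm_mark","pan_rim","wooden_spoon","carrot_half","glass_jar"]:
        print(c,q,[(w(c,r["location"]).round(4),round(r["conf"],2)) for r in manip.mark_of(c,q)[:2]])
E
```

```text
{'clock': 0.0, 'qpos': array([ 1.06200116e+00,  2.76595017e-01,  1.50614265e+00,  2.87130124e-05,
        1.36070049e+00, -1.21022366e-01]), 'qd': array([ 0.0012356 , -0.00109658,  0.00122195, -0.0007829 , -0.00077542,
       -0.00054387]), 'effort': array([-1.52151744e-03, -4.16769147e+01, -2.45812798e+01, -5.41788165e-05,
        1.05991244e-02, -3.14354895e-05]), 'position': array([0.21723642, 0.53195283, 0.30303579]), 'ee_rot': array([ 0.69364537,  0.13562574,  0.69406843, -0.13686039]), 'contact_force': array([ 0.33337868, -0.05620337,  0.16570034]), 'moment': array([-0.0141406 , -0.04226184,  0.05334489]), 'width': 0.08573045669437275}
scene hot_plate []
scene dial_top [(array([ 0.5468, -0.0421,  0.073 ]), 0.59)]
scene pointer_tip [(array([ 0.4997, -0.0393,  0.0765]), 0.6)]
scene keep_warm_mark [(array([ 0.4933, -0.0647,  0.0488]), 0.57)]
scene pan_rim [(array([ 0.6845, -0.0032,  0.1009]), 0.61), (array([ 0.4937, -0.0624,  0.0493]), 0.46)]
scene wooden_spoon [(array([ 0.6703,  0.2949, -0.001 ]), 0.76)]
scene carrot_half [(array([ 0.6256, -0.0178, -0.001 ]), 0.72), (array([ 0.4327,  0.3202, -0.0031]), 0.59)]
scene glass_jar [(array([ 0.6387, -0.3565, -0.0012]), 0.95)]
top hot_plate [(array([ 6.212e-01, -1.760e-02,  6.000e-04]), 0.55)]
top dial_top [(array([ 0.5424, -0.0361,  0.0739]), 0.78)]
top pointer_tip [(array([ 0.4968, -0.0333,  0.0737]), 0.89)]
top keep_warm_mark [(array([ 0.4873, -0.0626,  0.0499]), 0.63)]
top pan_rim [(array([ 6.891e-01, -5.000e-04,  1.018e-01]), 0.64)]
top wooden_spoon [(array([ 0.6613,  0.2973, -0.0026]), 0.67), (array([ 0.4945, -0.0346,  0.0745]), 0.3)]
top carrot_half [(array([0.4375, 0.3218, 0.0015]), 0.82)]
top glass_jar [(array([ 0.633 , -0.3562, -0.0028]), 0.66)]
```

View pics/top0.png

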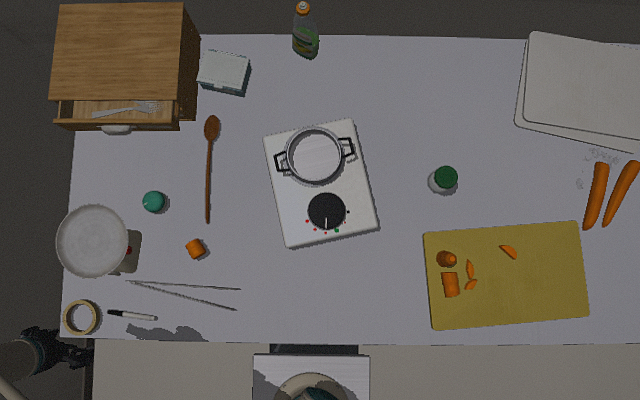

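View pics/scene0.png

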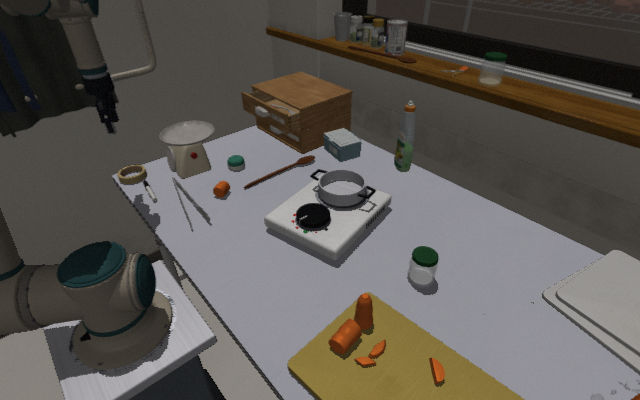

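Run:
```python
from h import *
im,d=manip.get_image("top")
c=im[100:260,240:400]; cv2.imwrite("pics/z.png",cv2.resize(c,(600,600),interpolation=cv2.INTER_CUBIC)[:,:,::-1])
m=manip.camera_model("top");print(m)
K=np.array(m["mtx"]);R=np.array(m["R"]);t=np.array(m["t"])
def cloud():
    v,u=np.mgrid[0:400,0:640]; x=(u-K[0,2])/K[0,0]; y=(v-K[1,2])/K[1,1]
    xu,yu=x.copy(),y.copy()
    for _ in range(8):
        f=1+m["k1"]*(xu**2+yu**2); xu,yu=x/f,y/f
    P=np.stack([xu*d,yu*d,d],-1); return (P-t)@R
P=cloud(); np.save("P.npy",P)
sel=(abs(P[...,0]-.62)<.2)&(abs(P[...,1]+.02)<.2)&(P[...,2]>.035)&(P[...,2]<.2)
r=cv2.minAreaRect((P[sel][:,:2]*1000).astype(np.float32)); print("rect",r)
z=P[...,2]; print("top z med",np.median(z[(sel)&(z<.056)]))
s2=(np.hypot(P[...,0]-.543,P[...,1]+.037)<.062)&(z>.066)&(z<.08)
print(cv2.minEnclosingCircle((P[s2][:,:2]*1000).astype(np.float32)),np.median(z[s2]),P[s2].mean(0),s2.sum())
for q in ["dial_top","pointer_tip","keep_warm_mark"]:
    print(q,[(w("top",r["location"]).round(4),round(r["conf"],2)) for r in manip.mark_of("top",q)[:2]])
# white pointer pixels
rr=np.hypot(P[...,0]-.543,P[...,1]+.037)<.044
g=im.min(-1); wsel=rr&(g>110); print(wsel.sum(),P[wsel].round(3))
hsv=cv2.cvtColor(im,cv2.COLOR_RGB2HSV); gs=(hsv[...,0]>40)&(hsv[...,0]<90)&(hsv[...,1]>100)&(np.hypot(P[...,0]-.543,P[...,1]+.037)<.08)
print(P[gs].mean(0),gs.sum())
```

```text
{'mtx': array([[451.80459871,   0.        , 318.45232989],
       [  0.        , 451.80459871, 199.02767103],
       [  0.        ,   0.        ,   1.        ]]), 'k1': -0.06859856173246172, 'R': array([[ 0.01295912, -0.9999114 , -0.0030424 ],
       [-0.99128161, -0.01244817, -0.13117096],
       [ 0.13112147,  0.00471574, -0.99135509]]), 't': array([-0.02202452,  0.57468555,  1.20000911])}
rect ((623.001220703125, -15.926864624023438), (320.0425720214844, 261.29803466796875), 13.374791145324707)
top z med 0.049569299960453714
((539.8884887695312, -35.8349609375), 48.83024978637695) 0.0737187232246886 [ 0.53975738 -0.03559186  0.07369772] 1035
dial_top [(array([ 0.5425, -0.0371,  0.0718]), 0.79)]
pointer_tip [(array([ 0.4939, -0.0342,  0.0734]), 0.96)]
keep_warm_mark [(array([ 0.4916, -0.0623,  0.0502]), 0.66)]
11 [[ 0.52  -0.036  0.072]
 [ 0.517 -0.036  0.074]
 [ 0.514 -0.035  0.079]
 [ 0.512 -0.036  0.074]
 [ 0.509 -0.036  0.077]
 [ 0.506 -0.033  0.076]
 [ 0.506 -0.036  0.076]
 [ 0.504 -0.033  0.069]
 [ 0.504 -0.036  0.076]
 [ 0.501 -0.033  0.075]
 [ 0.501 -0.036  0.075]]
[ 0.49976885 -0.05280389  0.0555687 ] 20
```

View pics/z.png

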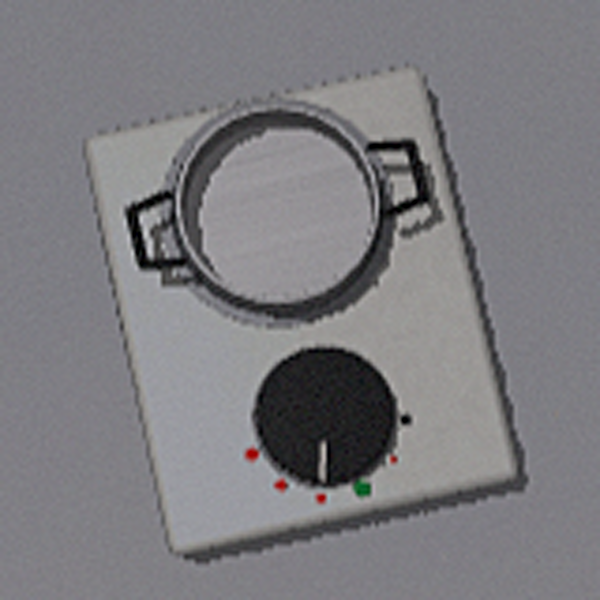

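```bash
cat >> h.py <<'E'
from scipy.spatial.transform import Rotation as Ro
def rot():
    q=manip.get_state()["ee_rot"]; return Ro.from_quat([q[1],q[2],q[3],q[0]])
E
python3 - <<'E'
from h import *
s=manip.get_state(); M=rot().as_matrix(); print(M.round(3))
a=np.radians(165); C=np.array([.5402,-.0357]); g=np.array([*(C+.03*np.array([np.cos(a),np.sin(a)])),.147+.03])
print(g, M.T@(g-s["position"])/.03)
E
```

```text
[[-0.     0.378  0.926]
 [ 0.     0.926 -0.378]
 [-1.     0.    -0.   ]]
[ 0.51122223 -0.02793543  0.177     ] [  4.22916035 -13.58600409  16.12799039]
```

play_rows --pt "1 0 -0.7 0.8 0" --pt "1 0 -0.7 0.8 0" --pt "1 0 -0.7 0.8 0" --pt "1 0 -0.7 0.8 0" --pt "1 0 -0.7 0.8 0" --pt "1 0 -0.7 0.8 0" --pt "1 0 -0.7 0.8 0" --pt "1 0 -0.7 0.8 0" --pt "1 0 -0.7 0.8 0" --pt "1 0 -0.7 0.8 0" --pt "1 0 -0.7 0.8 0" --pt "1 0 -0.7 0.8 0" --pt "1 0.5 -0.7 0.8 0" --pt "1 0.5 -0.7 0.8 0" --pt "1 0.5 -0.7 0.8 0" --pt "1 0.5 -0.7 0.8 0" --pt "1 0.5 -0.7 0.8 0" --pt "1 0.5 -0.7 0.8 0" --pt "1 0 0 0 0" --pt "1 0 0 0 0" --newtons 20

```text
clock: 3.1
position: [0.4743, 0.0187, 0.2136]
ee_rot: [0.693, 0.137, 0.694, -0.137]
contact_force: [-0.7, 1.2, 0.4]
width: 0.0002
```

```bash
cat > g.py <<'E'
from h import *
import sys
s=manip.get_state(); M=rot().as_matrix(); print(M.round(3))
a=np.radians(float(sys.argv[1])); C=np.array([.5402,-.0357]); g=np.array([*(C+.03*np.array([np.cos(a),np.sin(a)])),float(sys.argv[2])])
v=s["position"][:2]-C
print("pos",s["position"].round(4),"polar",np.hypot(*v).round(4),np.degrees(np.arctan2(v[1],v[0])).round(1)%360,"need",(M.T@(g-s["position"])/.03).round(3),"F",s["contact_force"].round(2),s["width"])
E
python3 g.py 165 .16
python3 - <<'E'
from h import *
for c in ["scene","top"]:
    im,d=manip.get_image(c); y,x=(130,230) if c=="scene" else (100,240)
    cv2.imwrite(f"pics/{c}1.png",cv2.resize(im[y:y+150,x:x+200],(800,600))[:,:,::-1])
E
```

```text
[[-0.001  0.38   0.925]
 [ 0.001  0.925 -0.38 ]
 [-1.     0.    -0.001]]
pos [0.4743 0.0187 0.2136] polar 0.0854 140.4 need [ 1.784 -0.972  1.731] F [-0.71  1.2   0.42] 0.0002287977121981578
```

View pics/scene1.png

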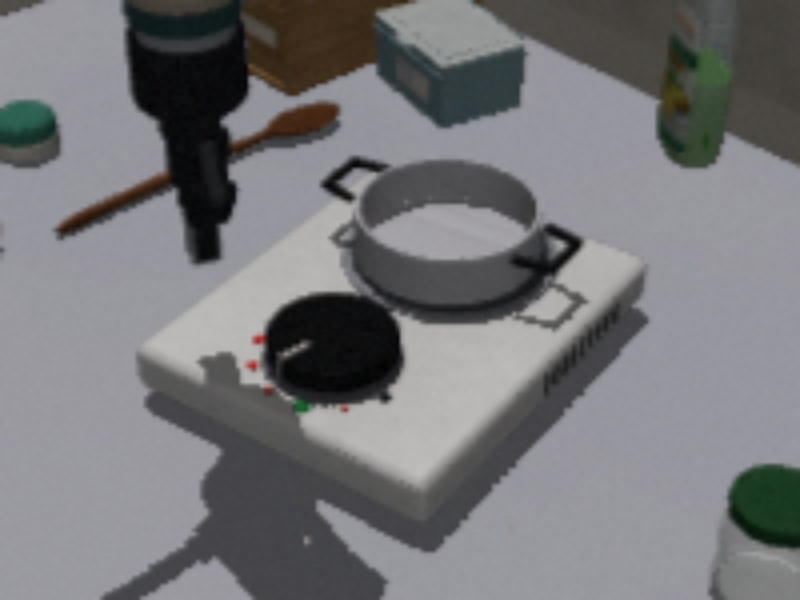

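play_rows --pt "1 0 -0.3 0.5 0" --pt "1 0 -0.3 0.5 0" --pt "1 0.3 -0.3 0.6 0" --pt "1 0.5 -0.1 0.1 0" --pt "1 0.5 0 0 0" --pt "1 0.4 0 0 0" --pt "1 0 0 0 0" --pt "1 0 0 0 0"

```text
clock: 4.0
position: [0.5106, -0.0283, 0.1626]
ee_rot: [0.694, 0.136, 0.694, -0.136]
contact_force: [0.5, 0.3, -0.0]
width: 0.0
```

```bash
python3 g.py 165 .145
```

```text
[[-0.     0.378  0.926]
 [ 0.     0.926 -0.378]
 [-1.    -0.    -0.   ]]
pos [ 0.5106 -0.0283  0.1626] polar 0.0305 166.0 need [0.587 0.02  0.013] F [ 0.49  0.35 -0.01] 1.7116699318140366e-05
```

Descend slowly to contact.

play_rows --pt "1 0.2 0 0 0" --pt "1 0.2 0 0 0" --pt "1 0.1 0 0 0" --pt "1 0.07 0 0 0" --pt "1 0 0 0 0" --pt "1 0 0 0 0"

```text
clock: 4.6
position: [0.5101, -0.0279, 0.146]
ee_rot: [0.694, 0.136, 0.694, -0.136]
contact_force: [-2.1, 0.6, 1.7]
width: -0.0001
```

play_rows --pt "1 0.04 0 0 0" --pt "1 0.04 0 0 0" --pt "1 0 0 0 0" --pt "1 0 0 0 0"

```text
clock: 5.0
position: [0.51, -0.0279, 0.144]
ee_rot: [0.694, 0.136, 0.694, -0.136]
contact_force: [-2.9, 0.5, 6.0]
width: -0.0
```

play_rows --pt "1 0.02 0 0 0" --pt "1 0 -0.052 0.008 -0.5" --pt "1 0 -0.052 0.008 -0.5" --pt "1 0 -0.052 0.008 -0.5" --pt "1 0 -0.052 0.008 -0.5" --pt "1 0 -0.052 0.008 -0.5" --pt "1 0 0 0 0"

```text
clock: 5.7
position: [0.5091, -0.0361, 0.1436]
ee_rot: [0.706, 0.044, 0.706, -0.044]
contact_force: [-2.9, -0.6, 8.2]
width: 0.0
```

```bash
python3 g.py 195 .143
python3 - <<'E'
from h import *
for c in ["scene","top"]:
    im,d=manip.get_image(c); y,x=(130,230) if c=="scene" else (110,240)
    if c=="scene": im=im[180:255,260:360]
    else: im=im[170:245,280:380]
    cv2.imwrite(f"pics/{c}2.png",cv2.resize(im,(800,600),interpolation=cv2.INTER_CUBIC)[:,:,::-1])
E
```

```text
[[ 0.     0.125  0.992]
 [-0.     0.992 -0.125]
 [-1.    -0.     0.   ]]
pos [ 0.5091 -0.0361  0.1436] polar 0.0311 180.7 need [ 0.019 -0.235  0.1  ] F [-2.87 -0.6   8.2 ] 2.4630786242684558e-05
```

View pics/scene2.png

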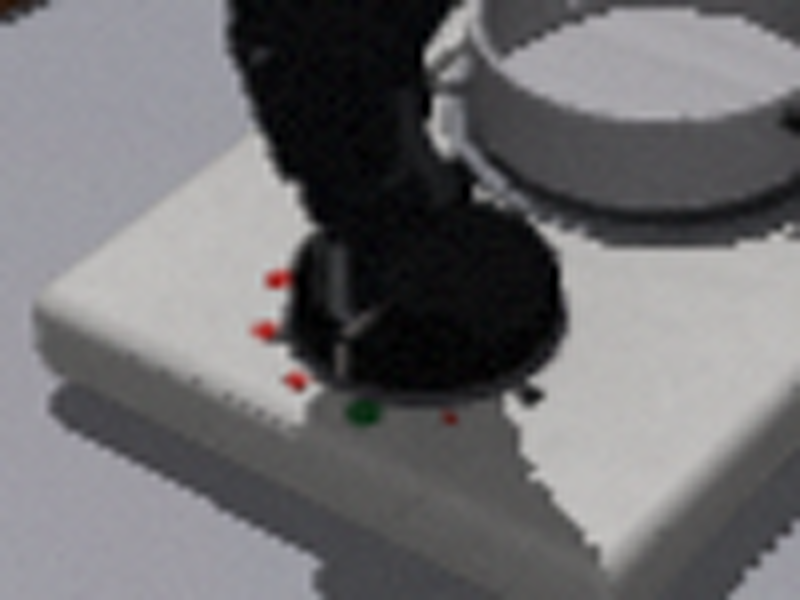

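View pics/top2.png

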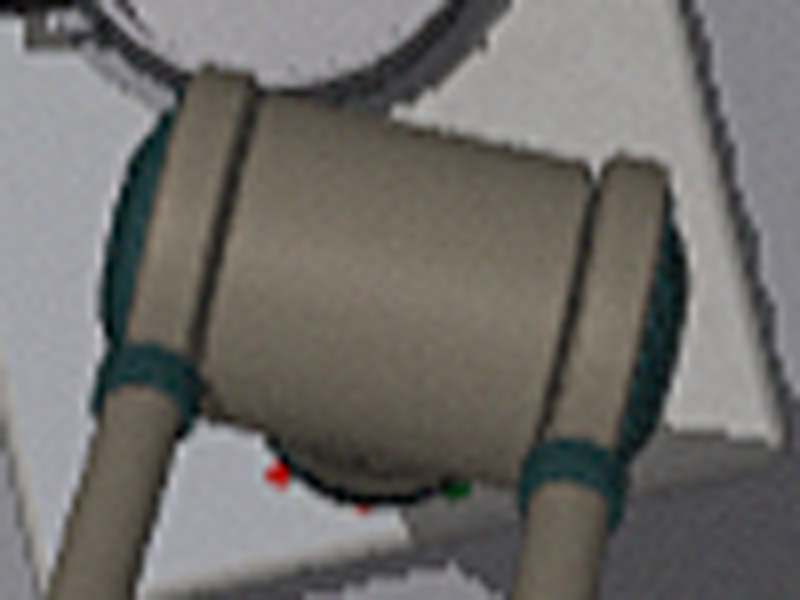

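play_rows --pt "1 0 -0.052 0.01 -0.5" --pt "1 0 -0.052 0.01 -0.5" --pt "1 0 -0.052 0.01 -0.5" --pt "1 0 -0.052 0.01 -0.5" --pt "1 0 -0.052 0.01 -0.5" --pt "1 0 0 0 0" --pt "1 0 0 0 0"

```text
clock: 6.5
position: [0.5105, -0.0444, 0.1436]
ee_rot: [0.705, -0.049, 0.705, 0.048]
contact_force: [-3.0, -2.1, 7.1]
width: 0.0
```

```bash
python3 g.py 195 .143
python3 - <<'E'
from h import *
im,d=manip.get_image("scene"); im=im[180:255,260:360]
cv2.imwrite(f"pics/scene3.png",cv2.resize(im,(800,600),interpolation=cv2.INTER_CUBIC)[:,:,::-1])
E
```

```text
[[ 0.    -0.136  0.991]
 [-0.002  0.991  0.136]
 [-1.    -0.002 -0.   ]]
pos [ 0.5105 -0.0444  0.1436] polar 0.031 196.3 need [0.019 0.028 0.029] F [-3.02 -2.07  7.14] 4.7424998094152085e-05
```

View pics/scene3.png

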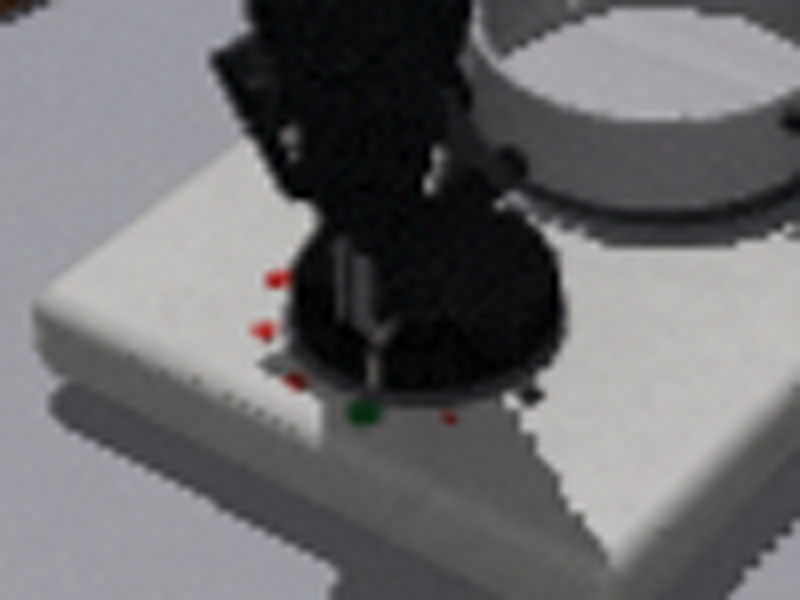

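Run:
```python
from h import *
for a in (178.4,193.4,208.4,214,220):
    r=np.radians(a); p=px("scene",[.5402+.047*np.cos(r),-.0357+.047*np.sin(r),.0705]); print(a,(p-[260,180])*8)
```

```text
178.4 [309.20335698 320.75535488]
193.4 [333.70168984 335.93945442]
208.4 [364.16229325 346.4852576 ]
214 [376.63105382 349.04763987]
220 [390.4301218  350.90557171]
```

play_rows --pt "1 -0.1 0 0 0" --pt "1 -0.2 0 0 0" --pt "1 -0.5 0 0 0" --pt "1 -1 0 0 0" --pt "1 -1 0 0 0" --pt "1 -1 0 0 0" --pt "1 -1 0 0 0" --pt "1 0 0.5 -1 0" --pt "1 0 1 -1 0" --pt "1 0 1 -1 0" --pt "1 0 1 -1 0" --pt "1 0 1 -1 0" --pt "1 0 1 0 0" --pt "1 0 1 0 0" --pt "1 0 1 0 0" --pt "1 0 0 0 0" --pt "1 0 0 0 0"

```text
clock: 8.25
position: [0.3314, 0.1594, 0.2869]
ee_rot: [0.706, -0.049, 0.705, 0.049]
contact_force: [0.6, -0.4, -1.0]
width: -0.0001
```

Run:
```python
from h import *
print(manip.get_state()["position"])
for c in ["scene","top"]:
    im,d=manip.get_image(c); im=im[180:255,260:360] if c=="scene" else im[170:245,280:380]
    cv2.imwrite(f"pics/{c}4.png",cv2.resize(im,(800,600),interpolation=cv2.INTER_CUBIC)[:,:,::-1])
    for q in ["pointer_tip","pan_rim","wooden_spoon","carrot_half","glass_jar"]:
        print(c,q,[(w(c,r["location"]).round(4),round(r["conf"],2)) for r in manip.mark_of(c,q)[:1]])
```

```text
[0.33142878 0.1593828  0.28685835]
scene pointer_tip [(array([ 0.5035, -0.0607,  0.072 ]), 0.58)]
scene pan_rim [(array([ 0.6859, -0.0016,  0.1023]), 0.87)]
scene wooden_spoon [(array([0.6675, 0.2958, 0.0007]), 0.51)]
scene carrot_half [(array([ 4.346e-01,  3.214e-01, -2.000e-04]), 0.52)]
scene glass_jar [(array([ 0.6378, -0.3546, -0.0057]), 0.79)]
top pointer_tip [(array([ 0.4994, -0.053 ,  0.0759]), 0.81)]
top pan_rim [(array([0.6877, 0.0015, 0.0994]), 0.63)]
top wooden_spoon [(array([ 0.6612,  0.2976, -0.0024]), 0.81)]
top carrot_half [(array([ 0.4381,  0.323 , -0.0009]), 0.69)]
top glass_jar [(array([ 0.6355, -0.3565, -0.0033]), 0.88)]
```

View pics/scene4.png

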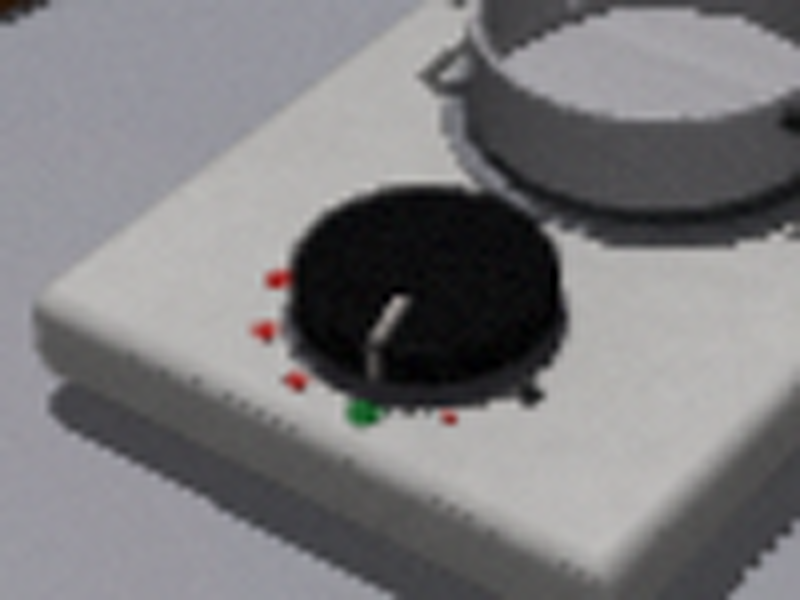

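View pics/top4.png

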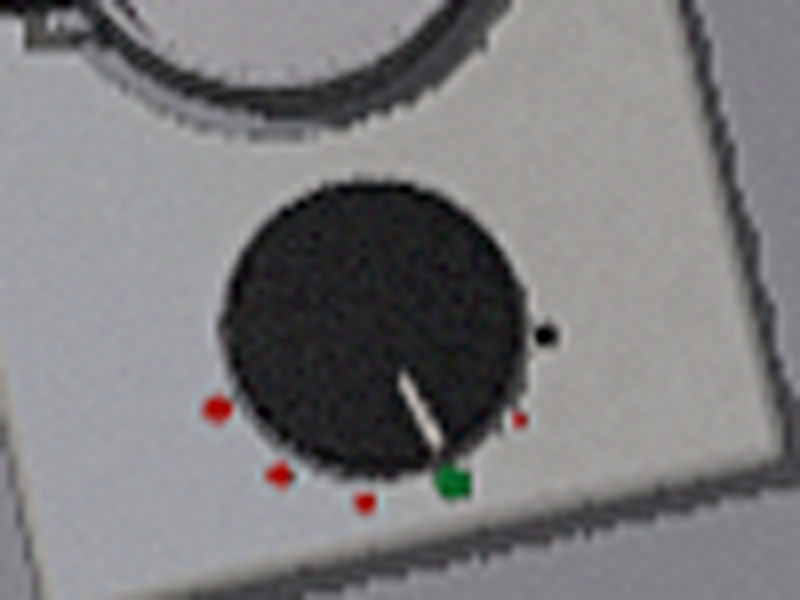

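The pointer tip at (440,450) in the top crop stands at the green dot at (453,482), so the dial is clicked in at keep-warm. The arm is clear and the bystanders haven't moved.

```bash
python3 -c "
from rig import manip; print(manip.sign_off())"
```

```text
the job is handed in; nothing more can be done
None
```

The dial is at keep-warm and the job is handed in at about 8 s of the 58 s allowed; hand-in reports no verdict. The dial started at the 1.571 mark, so it needed only one click. I pressed the closed fingertips on its top, about 30 mm off the axis, with 6 to 8 N. I then swept them 30° anticlockwise, lifted off and backed the arm away.

**Dial:** In the last pictures from both cameras the pointer stands at the green mark. By the networks' points it is within about 6° of the detent from the top camera and about 6° the other way from the scene camera. I couldn't read the joint angle itself.

**Bystanders:** The pan, spoon, carrot half and jar were found within about 5 mm of where they stood, which is about the networks' error.

**Robot:** The fingers touch nothing. The force reading after backing off was only about 1 N, close to what it read in free air earlier.

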